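# Clear and zero the parcel scale, load it and set it weighing

## Robot

A 6-joint arm with a two-finger parallel gripper is mounted at the origin on the work surface. World frame = base frame: x ahead of the robot, y to its left, z up, the work surface at z = 0. Lengths are in m, angles in rad, forces in N, time in s.
With the tool pointing down it reaches from about 0.425 to 0.95 m from the base axis. Payload 3.5 kg.
Tool frame: the origin (TCP) lies midway between the tips of the shut fingers; the grasp point (between the pads) lies 19 mm behind it (ctrl.pinch_z is the distance from the TCP to the grasp point, in m); z points along the fingers, y is the line along which they close (so a half turn about z gives the same grasp; the last joint's range is limited). The gripper opens to 85 mm and grips with 20 to 120 N. Pads are 22 mm wide; open, the fingers measure 114 mm over their backs; the gripper's body (76 mm by 85 mm) begins 54 mm behind the grasp point. The pads swing forward as they close: fully open they stand 13 mm farther back than shut.
Start: joints at [-1.453, 0.286, 1.577, -0, 1.279, -0.15], TCP at [0.179, -0.651, 0.231] pointing down, gripper open.
Joint ranges: [-2.77, 2.77], [-0.9, 2.22], [0.21, 2.48], [-1.53, 4.67], [0.24, 2.81], [-2.84, 2.84]. Speed limits (rad/s): [2.79, 2.79, 3.14, 3.14, 3.14, 3.14].

## Interface

Orientations are given as a unit quaternion [x, y, z, w].
In Python, from plant import get_state, viewer, sign_off, ctrl gives the robot as it stands. The module is installed in compiled form; this text tells all that it offers.
- The arm moves only by the shell command python3 -m handwheel 'ROWS' [FORCE]. ROWS is JSON, a list that holds one entry, the list of rows, each a list of 5 numbers: the finger opening in m, from 0 to 0.0854, then the shift along the tool's x, y, z in m, then the turn about the tool's z in degrees. In form: [[[claw, x, y, z, spin], ...]]. A call has 1 to 12 rows; each row shifts and turns the commanded pose from where the row before left it, along the tool's axes as they then stand; what a row does not reach is not made up. A row lasts 1/12 s, in which the tool goes at most 41.7 mm and 7.16 degrees, less where a joint would pass 70% of its speed; a pose out of reach is approached as far as the arm can. A call is refused whole if a number of a shift passes 0.0417 or a number of a turn 7.16, either way. A call with a gripper value outside its range is refused whole. The fingers move at their own pace and stop on an object; FORCE is the grip in N (left out, the last holds). Time passes only in rows, so rows that do not move let the fingers close. It gives the time, the measured TCP pose, the force, the opening and the grip force at its end, in the units of the state.
- get_state(): the state, without advancing time (a new reading comes with each control period).
- viewer.read_camera(name): name is "scene" or "side" or "wrist"; returns the picture (400x640x3 uint8, blue, green, red); there is no depth.
- viewer.camera_params(name): a dict with "fov_y" (degrees; the focal length in pixels is half the picture's height over the tangent of half this angle, whatever the lens; pixels are square), "cx", "cy" (the principal point, pixels), "xyz" and "attitude" of the camera in the world; the wrist camera has in their place "hand_eye" (4x4, takes a point from camera to tool coordinates, whose origin is the TCP and whose axes are the flange's). Camera axes: x right, y up, looking along -z (the intrinsics and any distortion apply to the point x, -y, -z); pixel columns grow to the right and rows downward; lengths in m; the calibration is good to about 2 mm. A picture is of the moment at which its call begins: read the wrist's pose just before it. camera_params takes no time and is no camera call.
- sign_off(): hands the job in; it is judged then, once.
Trained networks look in the newest picture that a camera, given by its name, has taken for a name from the list of things; names that differ only in an ending like _2 or _b are one class to them, and where a whole thing is asked for, a point or a joint stands for the part that bears it (a point fixed in the world has none). Each returns a list of dicts, best first, with "confidence" (0 to 1); they miss things now and then, are a little off and sometimes report something else, mostly with a low value. They report only what shows in the picture. A call takes as long as a camera call.
- viewer.look_for(camera, name): "extent" ([left, top, width, height] as shares, 0 to 1, of the picture: columns of its width, rows of its height, round what is visible of it).
- viewer.outline_of(camera, name): "mask" (400x640 bool, what is visible of it) and "extent" ([left, top, width, height] as shares, 0 to 1, of the picture: columns of its width, rows of its height, round what is visible of it).
- viewer.pinpoint(camera, name): "xy" ([column, row] as shares, 0 to 1, of the picture: columns of its width, rows of its height: a listed point, or the origin of a listed thing).
The state is a dict: "time": time; "qpos": joint angles; "dq": joint speeds; "joint_efforts": joint torques, N m; "eef_pos": TCP position; "tcp_rot": TCP orientation; "contact_force": force on the tool from outside, world axes, zero at the start; "wrist_torque": the same for the moment, N m; "opening": opening from 0.0 (shut) to 1.0 (fully open); "finger_force": force on a finger pad.
Only numpy, scipy, OpenCV 4.12 (cv2) and the standard library are available. Lean on these libraries where they do the work, as an engineer would, in place of code of your own. Each camera call takes 0.05 s, during which the arm holds its last target. There are 200 camera calls.

## Task

Get the desk parcel scale weighing. First take the black glasses case out of the pan and lay it on the table, and press the zero-setting key (the middle one, with one raised bar), so that the off key pops up. Then turn the knob on the control unit until its pointer stands at the long zero mark, and after that put whichever of the wooden pencil case, stapler, small abacus and stone paperweight are on the table into the steel weighing pan. Only when all are in, throw the pan-lock lever from its locked end to the middle notch, and finally press the weigh key (two raised bars), leaving the pointer at zero and the jar, mug and white eraser where they stand.

Things in the scene. Friction and masses are not known exactly. Their poses are not given: they have to be found in the camera images.
- unit: control unit of the scale: white box 180 (x) x 260 (y) x 60 high, fixed. Origin at the centre of its underside on the table, z up, its -x side faces the robot's end of the table (+-7 degrees), so its +y is on the left as the robot sees it. On its top: a row of three keys along y at the near edge (x -46 mm), and behind them, at x +30 mm, the knob on the left (y +70 mm) and the lever on the right (y -70 mm). The unit and the pan change sides from start to start.
- key_off_top (a point): centre of the top face of the off key, plain, leftmost (unit y +50 mm) of the three grey keys. Each key top is 48 (x) x 36 (y) mm, flat and level, 14 mm clear of the next, and stands 75 mm above the table when up and 65 mm when down. The point moves with the key.
- key_zero_top (a point): centre of the top face of the zero-setting key: the middle one (unit y 0), with one thin black bar raised 1 mm
- key_weigh_top (a point): centre of the top face of the weigh key: the rightmost (unit y -50 mm), with two thin black bars
- key_off (a joint): travel of the off key in m: 0 up, 0.010 fully down. The keys are interlocked: pressing one down past half way makes it snap down and stay, and the one that was down pops up by itself. Pushing one down takes 3 to 6 N, then a hard stop. This key is down at the start.
- key_zero (a joint): travel of the zero-setting key in m: 0 up, 0.010 down
- key_weigh (a joint): travel of the weigh key in m: 0 up, 0.010 down
- knob (a joint): angle of the zero knob in rad: 0 when its pointer is on the long zero mark (toward the unit's +x, away from the keys), growing counterclockwise seen from above, range +-1.6; thinner marks every 0.25 rad. It stays where it is left (friction 0.06 Nm). It starts 0.5 to 1.3 rad off on the positive side, so it needs a clockwise turn.
- knob_grip (a point): point on the knob's upright axis, 84 mm above the table, in the middle of its bar grip. The bar is black, 54 mm long, 16 mm wide and 26 mm high (from 68 to 94 mm above the table) on a 56 mm grey disc; the bar lies along this point's x axis, which is the pointer's direction (white line).
- lever (a joint): angle of the pan-lock lever in rad. Three spring detent notches, marked by slots in its steel gate plate: -0.45 locked (leaning to the unit's -y, where it starts), 0 the middle notch (upright, pan free), +0.45 the third notch (leaning to +y, towards the knob). It drops into a notch when left within about 0.15 rad of it; moving it takes about 2 to 3 N at the ball.
- lever_ball (a point): centre of the black ball (24 mm diameter) at the lever's tip, 60 mm from its pivot on a 10 mm steel stem; the pivot axis lies along the unit's x at unit (30, -70, 52) mm. Ball centre 112 mm above the table when upright.
- pan_floor (a point): centre of the floor of the steel weighing pan, 40 mm above the table; the floor is 170 (x) x 320 (y) mm, within a rim 3 mm thick that rises 12 mm above the floor. The pan is fixed and does not sink.
- case: black hard glasses case with rounded edges, 125 (x) x 58 (y) x 38 (z) mm, 0.14 kg, lying in the pan at the start. Origin at the centre of its underside. It may lie anywhere on the table top afterwards; there is free table in front of the gap between unit and pan.
- pencil_case: closed wooden pencil case, a plain box 150 (x) x 46 (y) x 30 (z) mm, 0.16 kg. Origin at the centre of its underside. May be absent (None).
- stapler: grey and black stapler, 135 (x) x 36 (y) x 48 (z) mm, block-like; its upper half is 30 to 32 mm wide, 0.22 kg. Origin at the centre of its underside. May be absent.
- abacus: small dark wooden abacus lying flat, 140 (x) x 48 (y) x 18 (z) mm, 0.12 kg; can be gripped across its frame (48 mm). Origin at the centre of its underside. May be absent. (The large abacus on the wall rail is decoration.)
- paperweight: bar-shaped stone paperweight 150 (x) x 32 (y) x 22 (z) mm with a small brass stud on top (8 mm high, 14 mm diameter, only a look), 0.28 kg. Origin at the centre of its underside. May be absent.
- jar: bystander: glass jar with steel twist cap, 64 mm diameter, 85 mm high, origin under its centre; leave it standing
- mug: bystander: white mug, 76 mm diameter, 90 mm high, origin under its centre; leave it standing
- eraser: bystander: white eraser 55 x 24 x 13 mm, origin under its centre

How it is judged:
By the outcome, as a careful person would: the job done as asked, in the order asked, and still so for the second after the job is handed in, with the robot touching nothing.
Of pencil_case, stapler, abacus, paperweight only 2 to 4 are there at a start; the rules pass over those that are not, and their reading is None.
At some moment in a run one of pencil_case, stapler, abacus, paperweight, case may be knocked a few centimetres aside while the robot is not near it.
Once in a run the grip may slacken for a moment while it holds something.
It also fails if it takes over 210 s, if anything falls off the work surface, if the arm or the gripper's body presses on something with over 40 N, if the wrist force passes 120 N, or if a joint passes its speed limit or range.

## Working session

There is one attempt and no reset: what is moved stays moved. The work goes in short steps, Python scripts to look and compute and a shell command to move; the robot and the scene stay as the last step left them, time stands still between calls to the robot, and variables do not carry over. Pictures are saved under pics/ and viewed, at most 14 in all, crops included, and the job is handed in when it is done.

```bash
mkdir -p pics; ls
cat > h.py <<'E'
import numpy as np, cv2
from plant import get_state, viewer, ctrl
from scipy.spatial.transform import Rotation as R
def T(cam):
    p=viewer.camera_params(cam)
    if cam=='wrist':
        s=get_state(); M=np.eye(4); M[:3,:3]=R.from_quat(s['tcp_rot']).as_matrix(); M[:3,3]=s['eef_pos']
        return M@np.array(p['hand_eye']),p
    M=np.eye(4); a=np.array(p['attitude'],float)
    M[:3,:3]=R.from_quat(a).as_matrix() if a.size==4 else a.reshape(3,3)
    M[:3,3]=p['xyz']; return M,p
def px2w(cam,u,v,z,MP=None):
    M,p=MP or T(cam); f=200/np.tan(np.radians(p['fov_y'])/2)
    d=M[:3,:3]@np.array([(u-p['cx'])/f,-(v-p['cy'])/f,-1.]); o=M[:3,3]
    return o+d*(z-o[2])/d[2]
def pin(cam,name,z,MP=None):
    r=viewer.pinpoint(cam,name)
    return [(round(q['confidence'],2),np.round(px2w(cam,q['xy'][0]*640,q['xy'][1]*400,z,MP),4).tolist()) for q in r[:2]]
E
python3 - <<'E'
from h import *
for c in ['scene','side','wrist']:
    print(c,viewer.camera_params(c)); cv2.imwrite(f'pics/{c}0.png',viewer.read_camera(c))
s=get_state();print(s)
print(ctrl.pinch_z)
E
```

```text
pics
scene {'fov_y': 46.26423459434649, 'cx': 325.54869081237143, 'cy': 194.12860765211448, 'xyz': array([ 1.50118471, -0.17985361,  0.99298351]), 'attitude': array([0.31873826, 0.25744089, 0.58431651, 0.70050291])}
side {'fov_y': 49.32424096140911, 'cx': 313.774442684064, 'cy': 206.44058716743052, 'xyz': array([0.35523406, 0.89131033, 0.74114569]), 'attitude': array([-0.04103465,  0.44946653,  0.8881791 , -0.08622001])}
wrist {'fov_y': 68.98424732832271, 'cx': 319.1096216713217, 'cy': 199.6996689833353, 'hand_eye': array([[ 5.88253040e-04,  9.49553682e-01,  3.13603985e-01,
         8.10385603e-02],
       [ 9.99999728e-01, -4.19066765e-04, -6.06900741e-04,
        -5.15815824e-04],
       [-4.44863826e-04,  3.13604257e-01, -9.49553670e-01,
        -1.43024531e-01],
       [ 0.00000000e+00,  0.00000000e+00,  0.00000000e+00,
         1.00000000e+00]])}
{'time': 0.15, 'qpos': array([-1.45300703e+00,  2.87019819e-01,  1.57782041e+00, -1.14637845e-05,
        1.27859892e+00, -1.50021008e-01]), 'dq': array([-0.00048641, -0.00344313, -0.0051704 ,  0.00074635,  0.00106153,
        0.0012932 ]), 'joint_efforts': array([ 1.84673256e-03, -4.06601322e+01, -2.93140286e+01, -8.86614703e-05,
        3.93907801e-03, -6.57205490e-06]), 'eef_pos': array([ 0.1785713 , -0.65043031,  0.23023749]), 'tcp_rot': array([ 9.91047450e-01,  1.33506928e-01,  9.39163273e-06, -9.23219055e-04]), 'contact_force': array([ 0.28530691,  0.36001503, -0.33250683]), 'wrist_torque': array([-0.00749308,  0.01579578, -0.01522739]), 'finger_force': 0.0, 'opening': 0.9987903622190749}
0.0187
```

View pics/scene0.png

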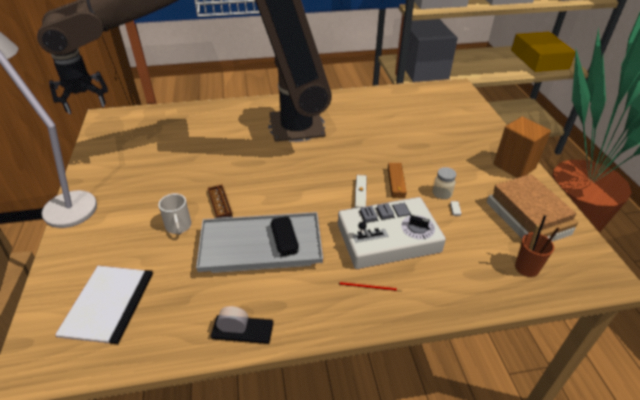

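View pics/side0.png

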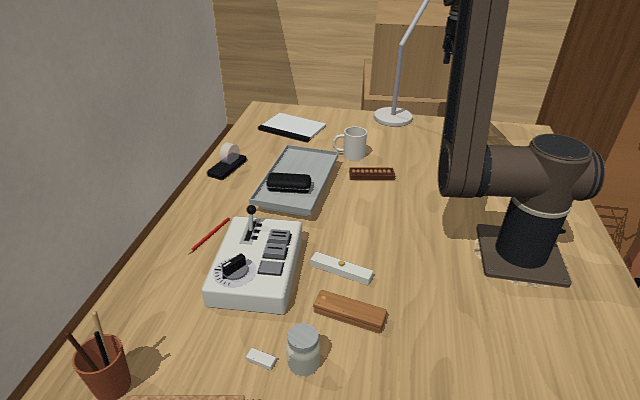

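The scene shows the pan at (260,243) with the case in it, and the unit at (390,232). The abacus is at (220,200), the paperweight at (360,190) and the pencil case at (397,178). I see no stapler. The side view agrees.

Run:
```python
from h import *
Z=dict(unit=0,key_zero_top=.075,key_off_top=.065,key_weigh_top=.075,knob_grip=.084,lever_ball=.106,pan_floor=.04,case=.04,pencil_case=0,abacus=0,paperweight=0,stapler=0,jar=0,mug=0,eraser=0)
for n,z in Z.items():
    print(n,'| side',pin('side',n,z),'| scene',pin('scene',n,z)if n in('unit','case','pan_floor','abacus','paperweight','stapler','pencil_case') else '')
def ang(n,z,c='side'):
    r=viewer.outline_of(c,n)
    if not r: return None
    ys,xs=np.nonzero(r[0]['mask']); MP=T(c)
    P=np.array([px2w(c,x,y,z,MP)[:2] for x,y in zip(xs,ys)],np.float32)
    return r[0]['confidence'],cv2.minAreaRect(P)
for n,z in [('case',.06),('pencil_case',.03),('abacus',.018),('paperweight',.022),('pan_floor',.045)]: print(n,ang(n,z))
```

```text
unit | side [(0.97, [0.6355, 0.1891, 0.0])] | scene [(0.97, [0.6282, 0.1739, 0.0])]
key_zero_top | side [(0.77, [0.5787, 0.1787, 0.075])] | scene 
key_off_top | side [(0.49, [0.577, 0.2275, 0.065])] | scene 
key_weigh_top | side [(0.65, [0.6155, -0.0719, 0.075]), (0.49, [0.5752, 0.1205, 0.075])] | scene 
knob_grip | side [(0.8, [0.6555, 0.2584, 0.084]), (0.29, [0.5795, 0.1324, 0.084])] | scene 
lever_ball | side [(0.56, [0.6738, 0.0854, 0.106])] | scene 
pan_floor | side [(0.56, [0.609, -0.1865, 0.04])] | scene [(0.58, [0.607, -0.1828, 0.04])]
case | side [(0.72, [0.6225, -0.1185, 0.04])] | scene [(0.78, [0.6157, -0.1145, 0.04])]
pencil_case | side [(0.88, [0.392, 0.2616, -0.0])] | scene [(0.75, [0.3968, 0.2815, 0.0])]
abacus | side [(0.82, [0.3945, -0.3166, 0.0])] | scene [(0.79, [0.3922, -0.293, 0.0])]
paperweight | side [(0.91, [0.4256, 0.1552, -0.0])] | scene [(0.61, [0.423, 0.1527, 0.0])]
stapler | side [] | scene []
jar | side [(0.79, [0.472, 0.4011, 0.0])] | scene 
mug | side [(0.64, [0.7276, -0.0509, 0.0]), (0.59, [0.466, -0.4382, 0.0])] | scene 
eraser | side [(0.78, [0.5481, 0.4111, 0.0])] | scene 
case (0.97, ((0.6233313679695129, -0.11900128424167633), (0.12970079481601715, 0.09786161035299301), 5.061692714691162))
pencil_case (0.77, ((0.3947685956954956, 0.28718137741088867), (0.07170370221138, 0.1524508148431778), 77.76504516601562))
abacus (0.89, ((0.39549124240875244, -0.2812507748603821), (0.1399219036102295, 0.07182260602712631), 8.422693252563477))
paperweight (0.91, ((0.43100717663764954, 0.1546933352947235), (0.054858624935150146, 0.15546388924121857), 74.76524353027344))
pan_floor (0.75, ((0.6116058826446533, -0.17694929242134094), (0.36164572834968567, 0.18525536358356476), 85.01277160644531))
```

```bash
cat >> h.py <<'E'
def th():
    m=R.from_quat(get_state()['tcp_rot']).as_matrix(); return np.degrees(np.arctan2(m[1,0],m[0,0]))
def go(x,y,z,t=None):
    """prints spin (deg, tool z) then tool-axis shift in mm once spun"""
    s=get_state(); c=th(); t=c if t is None else t
    sp=-((t-c+180)%360-180); a=np.radians(t); d=np.array([x,y,z])-s['eef_pos']
    print('spin %.1f'%sp,'shift mm x %.0f y %.0f z %.0f'%tuple(1e3*np.array([d@[np.cos(a),np.sin(a),0],d@[np.sin(a),-np.cos(a),0],-d[2]])))
def st():
    s=get_state(); print('t %.1f'%s['time'],np.round(s['eef_pos'],4),'th %.1f'%th(),'open %.1f'%(85.4*s['opening']),'F',np.round(s['contact_force'],1),'ff %.0f'%s['finger_force'],'q6 %.2f'%s['qpos'][5])
def rect(n,z,c='wrist',MP=None,i=0):
    r=viewer.outline_of(c,n)
    if not r: return None
    ys,xs=np.nonzero(r[i]['mask']); MP=MP or T(c)
    P=np.array([px2w(c,x,y,z,MP)[:2] for x,y in zip(xs,ys)],np.float32)
    (a,b,g)=cv2.minAreaRect(P)
    if b[1]>b[0]: b=b[::-1]; g+=90
    g=(g+90)%180-90
    return round(r[i]['confidence'],2),np.round(a,4).tolist(),np.round(b,4).tolist(),round(g,1)
E
python3 - <<'E'
from h import *
go(.52,-.05,.36,5)
E
```

```text
spin 10.3 shift mm x 392 y -569 z -129
```

```bash
python3 -m handwheel '[[[0.085,0,0,-0.02,5.15],[0.085,0,0,-0.02,5.15],[0.085,0.022,-0.032,-0.005,0],[0.085,0.022,-0.032,-0.005,0],[0.085,0.022,-0.032,-0.005,0],[0.085,0.022,-0.032,-0.005,0],[0.085,0.022,-0.032,-0.005,0],[0.085,0.022,-0.032,-0.005,0],[0.085,0.022,-0.032,-0.005,0],[0.085,0.022,-0.032,-0.005,0],[0.085,0.022,-0.032,-0.005,0],[0.085,0.022,-0.032,-0.005,0]]]' 40 && python3 -m handwheel '[[[0.085,0.022,-0.032,-0.005,0],[0.085,0.022,-0.032,-0.005,0],[0.085,0.022,-0.032,-0.005,0],[0.085,0.022,-0.032,-0.005,0],[0.085,0.022,-0.032,-0.005,0],[0.085,0.022,-0.032,-0.005,0],[0.085,0.022,-0.032,-0.005,0],[0.085,0.022,-0.032,-0.005,0],[0.085,0,0,0,0],[0.085,0,0,0,0],[0.085,0,0,0,0],[0.085,0,0,0,0]]]'
python3 - <<'E'
from h import *
st(); MP=T('wrist'); cv2.imwrite('pics/w1.png',viewer.read_camera('wrist'))
for n,z in dict(unit=0,key_zero_top=.075,key_off_top=.065,key_weigh_top=.075,knob_grip=.084,lever_ball=.106,pan_floor=.04,case=.04,pencil_case=0,abacus=0,paperweight=0).items(): print(n,pin('wrist',n,z,MP))
for n,z in dict(case=.07,pan_floor=.05,knob=.09,paperweight=.022,key_zero=.075,unit=.06).items(): print(n,rect(n,z,MP=MP))
E
```

```text
time: 2.5
eef_pos: [0.3701, -0.311, 0.3219]
tcp_rot: [0.999, 0.044, 0.0, 0.0]
contact_force: [0.5, 0.1, 0.0]
opening: 0.999
finger_force: 0.0
time: 3.5
eef_pos: [0.522, -0.0433, 0.361]
tcp_rot: [0.999, 0.043, -0.0, 0.0]
contact_force: [0.9, 0.1, -0.1]
opening: 0.992
finger_force: 0.0
t 3.5 [ 0.522  -0.0433  0.361 ] th 5.0 open 84.7 F [ 0.9  0.1 -0.1] ff 0 q6 1.21
unit [(0.8, [0.6269, 0.1738, 0.0]), (0.54, [0.6621, 0.3095, 0.0])]
key_zero_top [(0.93, [0.5814, 0.1731, 0.075]), (0.39, [0.4563, 0.1205, 0.075])]
key_off_top [(0.89, [0.5754, 0.2306, 0.065])]
key_weigh_top [(0.97, [0.587, 0.1259, 0.075])]
knob_grip [(0.79, [0.6511, 0.2522, 0.084])]
lever_ball [(0.63, [0.6648, 0.085, 0.106])]
pan_floor [(0.83, [0.6091, -0.178, 0.04])]
case [(0.97, [0.6226, -0.1177, 0.04]), (0.67, [0.4478, 0.1354, 0.04])]
pencil_case [(0.79, [0.4017, 0.2726, 0.0])]
abacus [(0.67, [0.6801, 0.1175, 0.0])]
paperweight [(0.71, [0.4349, 0.1431, 0.0])]
case (0.8, [0.622, -0.1178], [0.1237, 0.0599], 5.0)
pan_floor (0.81, [0.6122, -0.1841], [0.3294, 0.179], 85.4)
knob (0.69, [0.6495, 0.2419], [0.0687, 0.0528], -82.7)
paperweight (0.65, [0.4355, 0.1407], [0.1537, 0.0362], -16.0)
key_zero (0.92, [0.5824, 0.1726], [0.0485, 0.042], 2.7)
unit (0.68, [0.6121, -0.1816], [0.3237, 0.1744], 85.3)
```

View pics/w1.png

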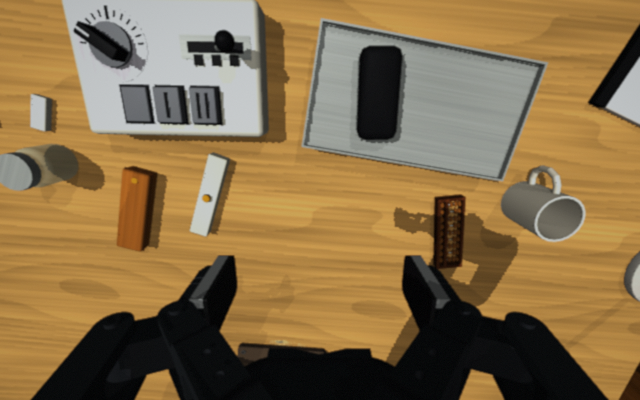

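Wrist view: keys at (135,103), (170,104), (205,104), knob (105,40), lever ball (224,41), case (380,92). The pencil case is at (136,208), the paperweight at (208,195) and the abacus at (450,232). There's no stapler. The unit's yaw is about 6°.

```bash
python3 -m handwheel '[[[0.085,0.0186,0.0166,0.03,0],[0.085,0.0186,0.0166,0.03,0],[0.085,0.0186,0.0166,0.03,0],[0.085,0.0186,0.0166,0.03,0],[0.085,0.0186,0.0166,0.03,0],[0.085,0,0,0.03,0],[0.085,0,0,0.025,0],[0.085,0,0,0.025,0],[0.085,0,0,0.02,0],[0.085,0,0,0.02,0],[0.085,0,0,0,0],[0.085,0,0,0,0]]]'
python3 - <<'E'
from h import *
go(.622,-.118,.038,5)
E
```

```text
time: 5.4
eef_pos: [0.6216, -0.1165, 0.09]
tcp_rot: [0.999, 0.044, -0.001, -0.001]
contact_force: [0.0, -0.3, -0.4]
opening: 0.993
finger_force: 0.0
spin 0.0 shift mm x 0 y 2 z 52
```

```bash
python3 -m handwheel '[[[0.085,0,0.001,0.015,0],[0.085,0,0.001,0.015,0],[0.085,0,0,0.012,0],[0.085,0,0,0.01,0],[0.085,0,0,0,0],[0.03,0,0,0,0],[0.03,0,0,0,0],[0.03,0,0,0,0],[0.03,0,0,0,0],[0.03,0,0,0,0],[0.03,0,0,0,0],[0.03,0,0,0,0]]]' 40 && python3 -m handwheel '[[[0.03,0,0,0,0],[0.03,0,0,-0.02,0],[0.03,0,0,-0.02,0],[0.03,0,0,-0.02,0],[0.03,0,0,-0.02,0],[0.03,0,0,0,0],[0.03,0,0,0,0]]]'
python3 - <<'E'
from h import *
st();go(.45,-.02,.12,5)
E
```

```text
time: 6.4
eef_pos: [0.6236, -0.1191, 0.0407]
tcp_rot: [0.999, 0.044, 0.001, 0.0]
contact_force: [-0.1, -0.0, 5.5]
opening: 0.678
finger_force: 45.6
time: 6.98
eef_pos: [0.6228, -0.1189, 0.1196]
tcp_rot: [0.999, 0.044, 0.001, 0.0]
contact_force: [-0.1, -0.3, -0.7]
opening: 0.673
finger_force: 45.1
t 7.0 [ 0.6228 -0.1189  0.1196] th 5.0 open 57.4 F [-0.1 -0.3 -0.7] ff 45 q6 1.13
spin 0.0 shift mm x -164 y -114 z -0
```

```bash
python3 -m handwheel '[[[0.03,-0.0205,-0.0143,0,0],[0.03,-0.0205,-0.0143,0,0],[0.03,-0.0205,-0.0143,0,0],[0.03,-0.0205,-0.0143,0,0],[0.03,-0.0205,-0.0143,0,0],[0.03,-0.0205,-0.0143,0,0],[0.03,-0.0205,-0.0143,0,0],[0.03,-0.0205,-0.0143,0,0],[0.03,0,0,0.03,0],[0.03,0,0,0.03,0],[0.03,0,0,0.03,0],[0.03,0,0,0.01,0]]]' && python3 -m handwheel '[[[0.03,0,0,0.008,0],[0.03,0,0,0.006,0],[0.03,0,0,0,0],[0.03,0,0,0,0]]]'
```

```text
time: 7.98
eef_pos: [0.4438, -0.0178, 0.0137]
tcp_rot: [0.999, 0.044, -0.005, -0.002]
contact_force: [-0.8, 0.0, -1.5]
opening: 0.677
finger_force: 45.0
time: 8.32
eef_pos: [0.45, -0.0195, 0.006]
tcp_rot: [0.999, 0.044, 0.001, 0.0]
contact_force: [-0.2, 0.8, -1.2]
opening: 0.674
finger_force: 45.0
```

```bash
python3 -m handwheel '[[[0.03,0,0,0.004,0],[0.03,0,0,0,0],[0.085,0,0,0,0],[0.085,0,0,0,0],[0.085,0,0,0,0],[0.085,0,0,-0.01,0],[0.085,0,0,-0.03,0],[0.085,0,0,-0.04,0],[0.085,0,0,-0.04,0],[0.0,0,0,-0.03,0],[0.0,0,0,0,0],[0,0,0,0,0]]]'
python3 - <<'E'
from h import *
st();go(.5815,.175,.1,6)
print(rect('case',.038), pin('wrist','case',0), pin('wrist','key_zero_top',.075),pin('wrist','key_weigh_top',.075),pin('wrist','key_off_top',.065))
E
```

```text
time: 9.32
eef_pos: [0.4509, -0.0197, 0.1547]
tcp_rot: [0.999, 0.044, 0.003, 0.001]
contact_force: [-0.1, 0.2, -0.9]
opening: 0.598
finger_force: 0.0
t 9.3 [ 0.4509 -0.0197  0.1547] th 5.1 open 51.1 F [-0.1  0.2 -0.9] ff 0 q6 1.21
spin -0.9 shift mm x 150 y -180 z 55
(0.8, [0.542, -0.0604], [0.0735, 0.0356], 5.1) [(0.97, [0.5418, -0.0632, 0.0]), (0.67, [0.4308, 0.097, 0.0])] [(0.93, [0.5176, 0.0949, 0.075]), (0.39, [0.454, 0.0681, 0.075])] [(0.97, [0.5203, 0.0708, 0.075])] [(0.89, [0.514, 0.1268, 0.065])]
```

```bash
python3 -m handwheel '[[[0,0,0,0,-0.9],[0,0.0214,-0.0257,0,0],[0,0.0214,-0.0257,0,0],[0,0.0214,-0.0257,0,0],[0,0.0214,-0.0257,0,0],[0,0.0214,-0.0257,0,0],[0,0.0214,-0.0257,0,0],[0,0.0214,-0.0257,0,0],[0,0,0,0.02,0],[0,0,0,0.02,0],[0,0,0,0,0],[0,0,0,0,0]]]'
python3 - <<'E'
from h import *
MP=T('wrist');cv2.imwrite('pics/w2.png',viewer.read_camera('wrist'));st()
for n,z in dict(key_zero_top=.075,key_off_top=.065,key_weigh_top=.075,knob_grip=.084,lever_ball=.106,case=.0).items(): print(n,pin('wrist',n,z,MP))
print(rect('knob',.09,MP=MP))
go(.5815,.175,.1,6)
E
```

```text
time: 10.57
eef_pos: [0.5779, 0.175, 0.1088]
tcp_rot: [0.999, 0.052, -0.003, 0.0]
contact_force: [0.6, -0.8, -0.4]
opening: 0.002
finger_force: 0.0
t 10.6 [0.579  0.175  0.1106] th 5.9 open 0.6 F [-0.1  0.6  1. ] ff 0 q6 1.59
key_zero_top [(0.96, [0.5828, 0.1773, 0.075])]
key_off_top [(0.69, [0.4913, 0.1583, 0.065]), (0.62, [0.5758, 0.2261, 0.065])]
key_weigh_top [(0.96, [0.5844, 0.1261, 0.075])]
knob_grip [(0.64, [0.6512, 0.2518, 0.084])]
lever_ball [(0.59, [0.6647, 0.0851, 0.106])]
case [(0.75, [0.4489, -0.016, 0.0])]
(0.69, [0.6572, 0.2454], [0.0572, 0.0485], 35.8)
spin -0.1 shift mm x 1 y 0 z 12
```

View pics/w2.png

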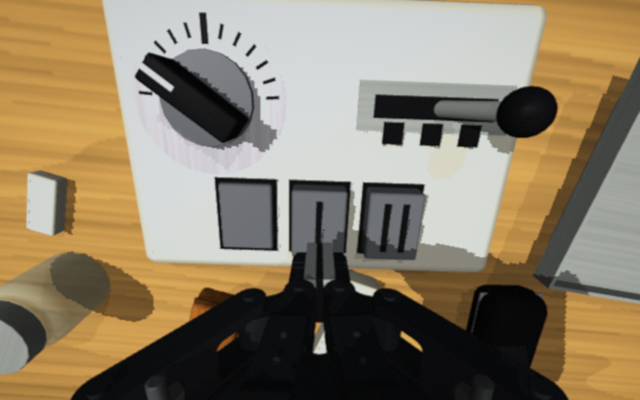

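The picture shows the knob bar from (150,75) to (235,130), with the pointer at its upper left. The keys are at (247,213), (320,213) and (393,215), with the fingers over the zero key. Next I press it.

```bash
python3 -m handwheel '[[[0,0.001,0,0.02,0],[0,0,0,0.01,0],[0,0,0,0.006,0],[0,0,0,0.004,0],[0,0,0,0.004,0],[0,0,0,0.0035,0],[0,0,0,0,0],[0,0,0,0,0]]]' && python3 -m handwheel '[[[0,0,0,-0.02,0],[0,0,0,-0.03,0],[0,0,0,-0.03,0],[0.085,0,0,-0.02,0],[0.085,0,0,0,0],[0.085,0,0,0,0]]]'
python3 - <<'E'
from h import *
MP=T('wrist');im=viewer.read_camera('wrist');cv2.imwrite('pics/w3.png',im[:240,60:460]);st()
for n,z in dict(key_zero_top=.065,key_off_top=.075,key_weigh_top=.075,knob_grip=.084).items(): print(n,pin('wrist',n,z,MP))
r=viewer.outline_of('wrist','knob'); print(len(r),[ (q['confidence'],q['extent']) for q in r])
m=r[0]['mask']; g=cv2.cvtColor(im,cv2.COLOR_BGR2GRAY)
b=(g<60)&cv2.dilate(m.astype(np.uint8),np.ones((9,9))).astype(bool)
n,l,s_,c=cv2.connectedComponentsWithStats(b.astype(np.uint8)); k=1+np.argmax(s_[1:,4]); ys,xs=np.nonzero(l==k)
P=np.array([px2w('wrist',x,y,.09,MP)[:2] for x,y in zip(xs,ys)],np.float32); print(cv2.minAreaRect(P))
E
```

```text
time: 11.63
eef_pos: [0.5808, 0.1753, 0.065]
tcp_rot: [0.999, 0.052, 0.0, 0.0]
contact_force: [-2.6, -0.6, 5.6]
opening: 0.0
finger_force: 2.9
time: 12.13
eef_pos: [0.5816, 0.1754, 0.1654]
tcp_rot: [0.999, 0.052, 0.002, -0.0]
contact_force: [-0.1, -0.6, -0.5]
opening: 0.419
finger_force: 0.0
t 12.2 [0.5803 0.1753 0.1634] th 5.9 open 43.0 F [0.1 0.6 0.4] ff 0 q6 1.59
key_zero_top [(0.77, [0.5835, 0.1778, 0.065])]
key_off_top [(0.55, [0.5753, 0.2269, 0.075]), (0.4, [0.4907, 0.1529, 0.075])]
key_weigh_top [(0.72, [0.5826, 0.1246, 0.075])]
knob_grip [(0.82, [0.6524, 0.2511, 0.084]), (0.38, [0.5794, 0.2246, 0.084])]
1 [(0.85, [0.2905, 0.1727, 0.125, 0.181])]
((0.6545501947402954, 0.250169575214386), (0.05919079855084419, 0.020463131368160248), 57.55244064331055)
```

View pics/w3.png

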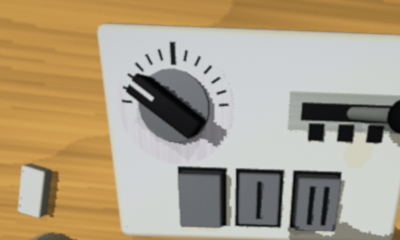

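Zero key is down and the off key is up. Next, grip the knob.

```bash
python3 -m handwheel '[[[0.045,0,0,0,-6.45],[0.045,0,0,0,-6.45],[0.045,0,0,0,-6.45],[0.045,0,0,0,-6.45],[0.045,0,0,0,-6.45],[0.045,0,0,0,-6.45],[0.045,0,0,0,-6.45],[0.045,0,0,0,-6.45],[0.045,0,0,0,0],[0.045,0,0,0,0]]]'
python3 - <<'E'
from h import *
st();go(.652,.2513,.11,57.5);go(.652,.2513,.0715,57.5)
im=cv2.imread('pics/w3.png',0)
# fit top of unit outline from w3: long mark pixel + knob axis (TCP pose when taken)
M=np.eye(4);M[:3,:3]=R.from_euler('z',0).as_matrix()
a=np.radians(5.9);M[:3,:3]=np.array([[np.cos(a),np.sin(a),0],[np.sin(a),-np.cos(a),0],[0,0,-1]]);M[:3,3]=[.5803,.1753,.1634]
p=viewer.camera_params('wrist');MP=(M@np.array(p['hand_eye']),p)
blk=(im[38:66,166:178]<70); ys,xs=np.nonzero(blk); print(len(xs),xs.mean()+226,ys.mean()+38)
q=px2w('wrist',xs.mean()+226,ys.mean()+38,.061,MP);print(q,np.degrees(np.arctan2(q[1]-.2513,q[0]-.652)))
E
```

```text
time: 13.27
eef_pos: [0.5802, 0.1752, 0.163]
tcp_rot: [0.877, 0.48, -0.001, -0.0]
contact_force: [-0.1, 0.5, -0.6]
opening: 0.531
finger_force: 0.0
t 13.3 [0.5802 0.1752 0.163 ] th 57.4 open 45.3 F [-0.1  0.5 -0.6] ff 0 q6 0.70
spin -0.1 shift mm x 103 y 20 z 53
spin -0.1 shift mm x 103 y 20 z 91
70 232.5 52.957142857142856
[0.6906184  0.25296877 0.061     ] 2.4743140239368877
```

```bash
python3 -m handwheel '[[[0.045,0.0206,0.004,0,0],[0.045,0.0206,0.004,0,0],[0.045,0.0206,0.004,0,0],[0.045,0.0206,0.004,0,0],[0.045,0.0206,0.004,0,0],[0.045,0,0,0.02,0],[0.045,0,0,0.02,0],[0.045,0,0,0.02,0],[0.045,0,0,0,0],[0.045,0,0,0,0]]]'
python3 - <<'E'
from h import *
st();go(.652,.2513,.0715,57.5)
E
```

```text
time: 14.1
eef_pos: [0.6514, 0.2512, 0.1018]
tcp_rot: [0.877, 0.481, -0.002, -0.001]
contact_force: [0.3, -0.3, -0.5]
opening: 0.525
finger_force: 0.0
t 14.1 [0.6514 0.2512 0.1018] th 57.4 open 44.9 F [ 0.3 -0.3 -0.5] ff 0 q6 0.79
spin -0.1 shift mm x 0 y 0 z 30
```

```bash
python3 -m handwheel '[[[0.045,0,0,0.015,0],[0.045,0,0,0.01,0],[0.045,0,0,0.005,0],[0.045,0,0,0,0],[0.0,0,0,0,0],[0,0,0,0,0],[0,0,0,0,0],[0,0,0,0,0],[0,0,0,0,0],[0,0,0,0,0]]]' 30
python3 - <<'E'
from h import *
st()
E
```

```text
time: 14.93
eef_pos: [0.6532, 0.2515, 0.0747]
tcp_rot: [0.877, 0.481, 0.001, 0.0]
contact_force: [0.3, 0.1, 1.8]
opening: 0.18
finger_force: 33.7
t 14.9 [0.6532 0.2515 0.0747] th 57.5 open 15.4 F [0.3 0.1 1.8] ff 34 q6 0.79
```

```bash
python3 -m handwheel '[[[0,0,0,0,6.5],[0,0,0,0,6.5],[0,0,0,0,6.5],[0,0,0,0,6.5],[0,0,0,0,6.5],[0,0,0,0,6.5],[0,0,0,0,6.5],[0,0,0,0,6.5],[0,0,0,0,0],[0,0,0,0,0],[0.04,0,0,0,0],[0.04,0,0,0,0]]]' && python3 -m handwheel '[[[0.04,0,0,0,0],[0.04,0,0,-0.02,0],[0.04,0,0,-0.03,0],[0.04,-0.02,0,-0.03,0],[0.04,-0.02,0,-0.02,0],[0.04,-0.02,0,0,0],[0.04,0,0,0,0],[0.04,0,0,0,0]]]'
python3 - <<'E'
from h import *
MP=T('wrist');im=viewer.read_camera('wrist');st()
cv2.imwrite('pics/w4.png',cv2.resize(im[20:260,140:440],(750,600),interpolation=cv2.INTER_CUBIC))
np.savez('w4.npz',im=im,M=MP[0])
for n,z in dict(knob_grip=.084,key_zero_top=.065,key_off_top=.075,key_weigh_top=.075,lever_ball=.106).items(): print(n,pin('wrist',n,z,MP))
E
```

```text
time: 15.93
eef_pos: [0.6522, 0.2516, 0.0733]
tcp_rot: [0.999, 0.049, -0.001, -0.0]
contact_force: [0.0, 0.1, -1.3]
opening: 0.447
finger_force: 0.0
time: 16.6
eef_pos: [0.5922, 0.2458, 0.1737]
tcp_rot: [0.999, 0.049, -0.0, -0.0]
contact_force: [-0.7, -0.4, 0.2]
opening: 0.469
finger_force: 0.0
t 16.6 [0.5927 0.2457 0.1731] th 5.6 open 39.7 F [-0.6 -0.4  0. ] ff 0 q6 1.71
knob_grip [(0.86, [0.6531, 0.2514, 0.084])]
key_zero_top [(0.8, [0.5834, 0.1768, 0.065]), (0.61, [0.5725, 0.2256, 0.065])]
key_off_top [(0.8, [0.5768, 0.2287, 0.075])]
key_weigh_top [(0.7, [0.5857, 0.1244, 0.075])]
lever_ball [(0.71, [0.593, 0.3628, 0.106]), (0.69, [0.6647, 0.0856, 0.106])]
```

View pics/w4.png

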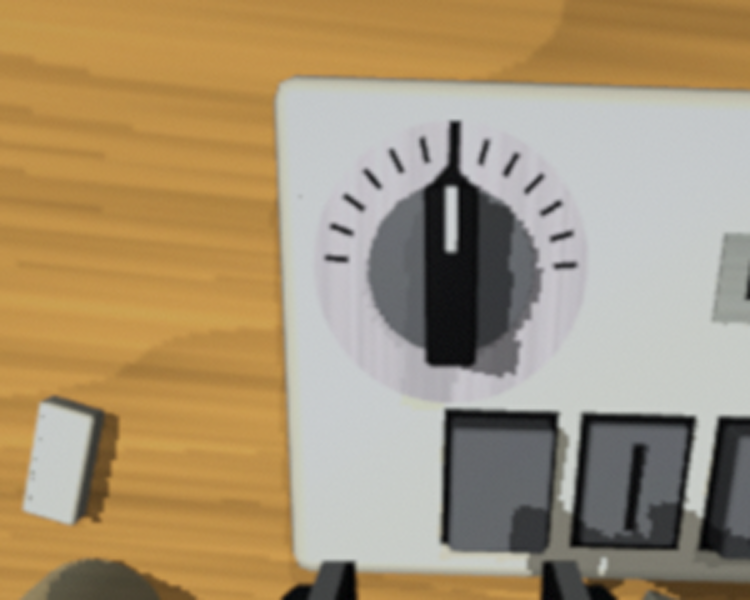

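Run:
```python
from h import *
d=np.load('w4.npz');p=viewer.camera_params('wrist');MP=(d['M'],p)
W=lambda u,v,z: px2w('wrist',u/2.5+140,v/2.5+20,z,MP)[:2]
A=lambda a,b:np.degrees(np.arctan2(*(b-a)[::-1]))
print('far edge yaw',A(W(745,90,.06),W(300,78,.06))-90,'left edge',A(W(296,540,.06),W(285,110,.06)))
print('white line',A(W(451,250,.094),W(452,187,.094)),'bar L',A(W(426,360,.094),W(427,192,.094)),'bar R',A(W(475,360,.094),W(477,192,.094)))
print('mark',A(W(454,170,.061),W(456,122,.061)), 'bar mid',(W(451,365,.094)+W(451,180,.094))/2)
c=(W(336,259,.061)+W(566,265,.061))/2; print('ticks chord yaw',A(W(566,265,.061),W(336,259,.061))-90,'mid->mark',A(c,W(455,145,.061)))
```

```text
far edge yaw 4.248339756320604 left edge 3.228661614017138
white line 4.779271267164423 bar L 4.7665520610929795 bar R 5.639705870336331
mark 3.242170459606244 bar mid [0.65385136 0.25139439]
ticks chord yaw 4.19007510424224 mid->mark 3.7815762834447915
```

The pointer is within about 1° of the zero mark (unit yaw about 4°). Next, the items.

```bash
python3 -m handwheel '[[[0.085,-0.029,0.006,-0.025,0],[0.085,-0.029,0.006,-0.025,0],[0.085,-0.029,0.006,-0.025,0],[0.085,-0.029,0.006,-0.025,0],[0.085,-0.029,0.006,-0.025,0],[0.085,0,0,0,0],[0.085,0,0,0,0],[0.085,0,0,0,0]]]'
python3 - <<'E'
from h import *
MP=T('wrist');im=viewer.read_camera('wrist');st();cv2.imwrite('pics/w5.png',im)
for n,z in dict(pencil_case=.0,paperweight=0,case=0,abacus=0,stapler=0).items(): print(n,pin('wrist',n,z,MP))
for n,z in dict(pencil_case=.03,paperweight=.022).items(): print(n,rect(n,z,MP=MP))
viewer.read_camera('side')
for n,z in dict(pencil_case=.0,paperweight=0,case=0,abacus=0,pan_floor=.04).items(): print(n,pin('side',n,z))
E
```

```text
time: 17.57
eef_pos: [0.4518, 0.2017, 0.2984]
tcp_rot: [0.999, 0.048, -0.0, -0.0]
contact_force: [0.6, -0.8, -1.1]
opening: 0.993
finger_force: 0.0
t 17.6 [0.4517 0.2017 0.2974] th 5.5 open 85.3 F [-0.4 -0.3 -0.1] ff 0 q6 1.69
pencil_case [(0.72, [0.3989, 0.2724, 0.0])]
paperweight [(0.81, [0.4358, 0.1502, 0.0])]
case [(0.78, [0.4467, -0.0142, 0.0]), (0.41, [0.5504, 0.4169, 0.0])]
abacus []
stapler []
pencil_case (0.71, [0.3986, 0.2723], [0.1524, 0.0478], -10.5)
paperweight (0.66, [0.4331, 0.1461], [0.1493, 0.0352], -15.4)
pencil_case [(0.58, [0.3889, 0.2694, 0.0])]
paperweight [(0.86, [0.4376, 0.1361, 0.0]), (0.57, [0.5491, 0.4149, 0.0])]
case [(0.89, [0.4509, -0.0197, 0.0])]
abacus [(0.64, [0.3854, -0.2996, 0.0]), (0.58, [0.545, 0.4096, 0.0])]
pan_floor [(0.71, [0.6059, -0.1929, 0.04])]
```

View pics/w5.png

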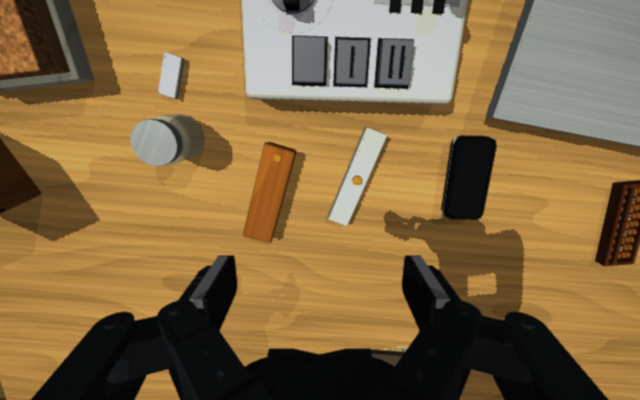

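The view shows the paperweight at (357,178) and the pencil case at (270,190), with the case at (469,177) on the table and the abacus at the right edge (620,225).

```bash
python3 -m handwheel '[[[0.06,0,0,0.02,7.03],[0.06,0,0,0.02,7.03],[0.06,0,0,0.02,7.03],[0.06,-0.001,0.0245,0.04,0],[0.06,-0.001,0.0245,0.04,0],[0.06,0,0,0.04,0],[0.06,0,0,0,0],[0.06,0,0,0,0]]]'
python3 - <<'E'
from h import *
st();go(.434,.146,.05,-15.6);go(.434,.146,.003,-15.6)
E
```

```text
time: 18.93
eef_pos: [0.4367, 0.1601, 0.1264]
tcp_rot: [0.991, -0.135, -0.002, 0.001]
contact_force: [0.5, 0.1, 0.7]
opening: 0.702
finger_force: 0.0
t 18.9 [0.4367 0.1601 0.1264] th -15.6 open 60.0 F [0.5 0.1 0.7] ff 0 q6 1.98
spin 0.0 shift mm x 1 y 14 z 76
spin 0.0 shift mm x 1 y 14 z 123
```

```bash
python3 -m handwheel '[[[0.06,0.001,0.007,0.02,0],[0.06,0,0.007,0.02,0],[0.06,0,0,0.03,0],[0.06,0,0,0.02,0],[0.06,0,0,0.015,0],[0.06,0,0,0.01,0],[0.06,0,0,0.006,0],[0.06,0,0,0,0],[0.01,0,0,0,0],[0.01,0,0,0,0],[0.01,0,0,0,0],[0.01,0,0,0,0]]]' 60 && python3 -m handwheel '[[[0.01,0,0,0,0],[0.01,0,0,0,0],[0.01,0,0,-0.03,0],[0.01,0,0,-0.04,0],[0.01,0,0,-0.04,0],[0.01,0,0,-0.02,0],[0.01,0,0,0,0]]]'
python3 - <<'E'
from h import *
st();go(.609,-.184,.13,-4.7)
E
```

```text
time: 19.93
eef_pos: [0.4369, 0.1466, 0.0086]
tcp_rot: [0.991, -0.135, 0.001, -0.0]
contact_force: [-0.8, -0.5, 6.1]
opening: 0.359
finger_force: 61.2
time: 20.52
eef_pos: [0.439, 0.1472, 0.1425]
tcp_rot: [0.991, -0.135, 0.006, -0.002]
contact_force: [1.9, 0.4, -3.0]
opening: 0.358
finger_force: 61.4
t 20.5 [0.439  0.1472 0.1425] th -15.5 open 30.6 F [ 1.9  0.4 -3. ] ff 61 q6 1.95
spin -10.8 shift mm x 197 y 316 z 13
```

```bash
python3 -m handwheel '[[[0.01,0,0,0,-5.4],[0.01,0,0,0,-5.4],[0.01,0.0198,0.0316,0,0],[0.01,0.0198,0.0316,0,0],[0.01,0.0198,0.0316,0,0],[0.01,0.0198,0.0316,0,0],[0.01,0.0198,0.0316,0,0],[0.01,0.0198,0.0316,0,0],[0.01,0.0198,0.0316,0,0],[0.01,0.0198,0.0316,0,0],[0.01,0.0198,0.0316,0,0],[0.01,0.0198,0.0316,0,0]]]' && python3 -m handwheel '[[[0.01,0,0,0,0],[0.01,0,0,0,0],[0.01,0,0,0,0]]]'
python3 - <<'E'
from h import *
MP=T('wrist');im=viewer.read_camera('wrist');st();cv2.imwrite('pics/w6.png',im)
print(pin('wrist','pan_floor',.04,MP),rect('pan_floor',.045,MP=MP),pin('wrist','paperweight',.12,MP),rect('paperweight',.15,MP=MP))
go(.61,-.183,.055,-4.7)
E
```

```text
time: 21.52
eef_pos: [0.6054, -0.1856, 0.1329]
tcp_rot: [0.999, -0.042, -0.002, -0.001]
contact_force: [0.3, 1.3, -3.2]
opening: 0.354
finger_force: 65.7
time: 21.77
eef_pos: [0.6048, -0.1838, 0.1336]
tcp_rot: [0.999, -0.042, -0.002, -0.001]
contact_force: [-0.5, 0.2, -3.6]
opening: 0.355
finger_force: 65.7
t 21.8 [ 0.6049 -0.1833  0.1341] th -4.7 open 30.6 F [-1.1 -0.  -4.9] ff 66 q6 1.20
[(0.63, [0.5542, -0.1766, 0.04])] (0.98, [0.609, -0.1835], [0.338, 0.1832], 85.4) [(0.87, [0.5987, -0.1821, 0.12]), (0.28, [0.5616, -0.3184, 0.12])] (0.69, [0.6156, -0.1845], [0.123, 0.0316], -4.5)
spin 0.0 shift mm x 4 y -1 z 81
```

View pics/w6.png

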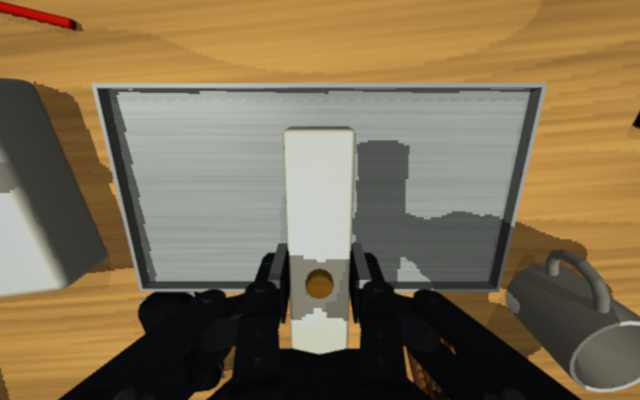

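The paperweight is held centred over the pan, aligned, with the stud at (319,283). I'm lowering it, shifted slightly forward.

```bash
python3 -m handwheel '[[[0.01,0.008,0,0.02,0],[0.01,0,0,0.02,0],[0.01,0,0,0.02,0],[0.01,0,0,0.01,0],[0.01,0,0,0.008,0],[0.01,0,0,0.003,0],[0.01,0,0,0.003,0],[0.01,0,0,0,0],[0.01,0,0,0,0]]]'
python3 - <<'E'
from h import *
st()
E
```

```text
time: 22.77
eef_pos: [0.6152, -0.1857, 0.0539]
tcp_rot: [0.999, -0.041, 0.001, 0.0]
contact_force: [0.8, 0.1, -3.8]
opening: 0.352
finger_force: 65.7
t 22.8 [ 0.6152 -0.1857  0.0539] th -4.7 open 30.1 F [ 0.8  0.1 -3.8] ff 66 q6 1.20
```

```bash
python3 -m handwheel '[[[0.01,0,0,0.003,0],[0.01,0,0,0.003,0],[0.01,0,0,0,0],[0.01,0,0,0,0]]]' && python3 -m handwheel '[[[0.055,0,0,0,0],[0.055,0,0,0,0],[0.055,0,0,0,0],[0.055,0,0,-0.01,0],[0.055,0,0,-0.03,0],[0.055,0,0,-0.04,0],[0.085,0,0,-0.04,0],[0.085,0,0,-0.03,0],[0.085,0,0,0,0]]]'
python3 - <<'E'
from h import *
MP=T('wrist');im=viewer.read_camera('wrist');st()
print(pin('wrist','paperweight',.04,MP),rect('paperweight',.062,MP=MP))
go(.42,.26,.25,-10.5)
E
```

```text
time: 23.1
eef_pos: [0.6156, -0.1859, 0.0487]
tcp_rot: [0.999, -0.041, 0.001, 0.0]
contact_force: [-2.7, 0.3, 4.3]
opening: 0.351
finger_force: 66.7
time: 23.85
eef_pos: [0.6187, -0.1873, 0.2075]
tcp_rot: [0.999, -0.041, 0.008, 0.003]
contact_force: [0.6, -0.5, 1.4]
opening: 0.994
finger_force: 0.0
t 23.9 [ 0.6173 -0.1866  0.2036] th -4.7 open 85.0 F [-0.5  0.1 -0.3] ff 0 q6 1.20
[(0.92, [0.6139, -0.1805, 0.04]), (0.74, [0.435, -0.2842, 0.04])] (0.89, [0.6122, -0.1858], [0.1497, 0.0325], -4.3)
spin 5.8 shift mm x -272 y -402 z -53
```

```bash
python3 -m handwheel '[[[0.085,0,0,0,5.8],[0.085,-0.021,-0.031,-0.004,0],[0.085,-0.021,-0.031,-0.004,0],[0.085,-0.021,-0.031,-0.004,0],[0.085,-0.021,-0.031,-0.004,0],[0.085,-0.021,-0.031,-0.004,0],[0.085,-0.021,-0.031,-0.004,0],[0.085,-0.021,-0.031,-0.004,0],[0.085,-0.021,-0.031,-0.004,0],[0.085,-0.021,-0.031,-0.004,0],[0.085,-0.021,-0.031,-0.004,0],[0.085,-0.021,-0.031,-0.004,0]]]' && python3 -m handwheel '[[[0.085,-0.021,-0.031,-0.004,0],[0.085,-0.02,-0.03,-0.004,0],[0.085,0,0,0,0],[0.085,0,0,0,0],[0.085,0,0,0,0]]]'
python3 - <<'E'
from h import *
MP=T('wrist');im=viewer.read_camera('wrist');st()
print(pin('wrist','pencil_case',.0,MP),rect('pencil_case',.03,MP=MP))
go(.399,.272,.12,-10.5)
E
```

```text
time: 25.0
eef_pos: [0.4476, 0.1933, 0.2387]
tcp_rot: [0.996, -0.092, -0.002, 0.001]
contact_force: [0.6, 0.8, -0.7]
opening: 1.001
finger_force: 0.0
time: 25.42
eef_pos: [0.42, 0.2592, 0.247]
tcp_rot: [0.996, -0.092, -0.001, 0.001]
contact_force: [0.3, -0.5, -1.0]
opening: 0.996
finger_force: 0.0
t 25.5 [0.4204 0.2587 0.2473] th -10.6 open 84.9 F [ 0.5 -0.1 -0.2] ff 0 q6 2.10
[(0.93, [0.3978, 0.2728, 0.0])] (0.72, [0.3972, 0.2729], [0.1499, 0.0463], -10.9)
spin -0.2 shift mm x -24 y -9 z 128
```

```bash
python3 -m handwheel '[[[0.085,-0.012,-0.005,0.03,0],[0.085,-0.012,-0.005,0.04,0],[0.085,0,0,0.04,0],[0.085,0,0,0.04,0],[0.085,0,0,0.03,0],[0.085,0,0,0.02,0],[0.085,0,0,0.01,0],[0.085,0,0,0,0],[0.085,0,0,0,0]]]'
python3 - <<'E'
from h import *
st();go(.398,.273,.006,-10.6)
E
```

```text
time: 26.32
eef_pos: [0.3998, 0.2733, 0.0395]
tcp_rot: [0.996, -0.093, 0.0, -0.0]
contact_force: [-0.2, 0.7, -0.1]
opening: 0.993
finger_force: 0.0
t 26.3 [0.3998 0.2733 0.0395] th -10.6 open 84.8 F [-0.2  0.7 -0.1] ff 0 q6 2.15
spin -0.0 shift mm x -2 y 1 z 33
```

```bash
python3 -m handwheel '[[[0.085,-0.001,0,0.018,0],[0.085,0,0,0.012,0],[0.085,0,0,0.003,0],[0.085,0,0,0,0],[0.02,0,0,0,0],[0.02,0,0,0,0],[0.02,0,0,0,0],[0.02,0,0,0,0],[0.02,0,0,0,0],[0.02,0,0,0,0]]]' 60 && python3 -m handwheel '[[[0.02,0,0,-0.03,0],[0.02,0,0,-0.04,0],[0.02,0,0,-0.04,0],[0.02,0,0,-0.03,0],[0.02,0,0,0,0],[0.02,0,0,0,0]]]'
python3 - <<'E'
from h import *
st();go(.618,-.094,.145,-4.7)
E
```

```text
time: 27.15
eef_pos: [0.3992, 0.2744, 0.0075]
tcp_rot: [0.996, -0.092, 0.001, -0.001]
contact_force: [-0.6, -0.7, 6.8]
opening: 0.528
finger_force: 64.4
time: 27.65
eef_pos: [0.3989, 0.2744, 0.1478]
tcp_rot: [0.996, -0.092, 0.002, -0.001]
contact_force: [-0.7, 0.5, -2.2]
opening: 0.527
finger_force: 63.6
t 27.6 [0.3989 0.2744 0.1478] th -10.5 open 45.0 F [-0.7  0.5 -2.2] ff 64 q6 2.15
spin -5.8 shift mm x 249 y 349 z 3
```

```bash
python3 -m handwheel '[[[0.02,0,0,0,-5.8],[0.02,0.019,0.0291,0,0],[0.02,0.019,0.0291,0,0],[0.02,0.019,0.0291,0,0],[0.02,0.019,0.0291,0,0],[0.02,0.019,0.0291,0,0],[0.02,0.019,0.0291,0,0],[0.02,0.022,0.0291,0,0],[0.02,0.022,0.0291,0,0],[0.02,0.022,0.0291,0,0],[0.02,0.022,0.0291,0,0],[0.02,0.022,0.0291,0,0]]]' && python3 -m handwheel '[[[0.02,0.022,0.0291,0,0],[0.02,0,0,0,0],[0.02,0,0,0,0],[0.02,0,0,0,0]]]'
python3 - <<'E'
from h import *
MP=T('wrist');im=viewer.read_camera('wrist');st()
print(rect('pan_floor',.045,MP=MP),pin('wrist','pencil_case',.135,MP),rect('pencil_case',.16,MP=MP))
go(.618,-.094,.055,-4.7)
E
```

```text
time: 28.65
eef_pos: [0.5933, -0.0647, 0.1421]
tcp_rot: [0.999, -0.042, -0.003, -0.001]
contact_force: [0.8, 0.0, -2.0]
opening: 0.527
finger_force: 63.5
time: 28.98
eef_pos: [0.6123, -0.0937, 0.1428]
tcp_rot: [0.999, -0.042, -0.003, -0.001]
contact_force: [0.3, -0.1, -1.0]
opening: 0.526
finger_force: 63.5
t 29.0 [ 0.6124 -0.0931  0.1435] th -4.7 open 45.0 F [-0.7  1.  -1.2] ff 63 q6 1.34
(0.74, [0.609, -0.1865], [0.3383, 0.1822], 85.0) [(0.67, [0.609, -0.0923, 0.135]), (0.29, [0.6185, 0.0894, 0.135])] (0.58, [0.6236, -0.0943], [0.1225, 0.0471], -5.1)
spin 0.0 shift mm x 5 y 1 z 90
```

```bash
python3 -m handwheel '[[[0.02,0.006,0,0.02,0],[0.02,0,0,0.02,0],[0.02,0,0,0.02,0],[0.02,0,0,0.015,0],[0.02,0,0,0.008,0],[0.02,0,0,0.005,0],[0.02,0,0,0.004,0],[0.02,0,0,0.003,0],[0.02,0,0,0,0],[0.02,0,0,0,0]]]'
python3 - <<'E'
from h import *
st()
E
```

```text
time: 30.02
eef_pos: [0.6208, -0.095, 0.052]
tcp_rot: [0.999, -0.041, 0.001, 0.0]
contact_force: [-0.0, 0.3, -2.0]
opening: 0.526
finger_force: 63.4
t 30.0 [ 0.6208 -0.095   0.052 ] th -4.7 open 44.9 F [-0.   0.3 -2. ] ff 63 q6 1.34
```

```bash
python3 -m handwheel '[[[0.02,0,0,0.003,0],[0.02,0,0,0.003,0],[0.02,0,0,0,0],[0.065,0,0,0,0],[0.065,0,0,0,0],[0.065,0,0,0,0],[0.065,0,0,-0.01,0],[0.065,0,0,-0.03,0],[0.065,0,0,-0.04,0],[0.085,0,0,-0.04,0],[0.085,0,0,-0.04,0],[0.085,0,0,0,0]]]'
python3 - <<'E'
from h import *
MP=T('wrist');im=viewer.read_camera('wrist');st()
print(pin('wrist','pencil_case',.04,MP),rect('pencil_case',.07,MP=MP),rect('paperweight',.062,MP=MP))
go(.43,-.27,.25,5)
E
```

```text
time: 31.02
eef_pos: [0.6252, -0.0964, 0.2173]
tcp_rot: [0.999, -0.041, 0.009, 0.003]
contact_force: [0.8, -0.0, 2.4]
opening: 0.997
finger_force: 0.0
t 31.1 [ 0.6237 -0.0959  0.2132] th -4.7 open 84.8 F [-0.4 -0.4 -0.1] ff 0 q6 1.34
[(0.67, [0.6202, -0.0971, 0.04]), (0.6, [0.4314, -0.2744, 0.04])] (0.69, [0.6192, -0.0952], [0.1512, 0.0466], -4.8) (0.91, [0.6122, -0.1834], [0.1483, 0.037], -4.6)
spin -9.7 shift mm x -204 y 158 z -46
```

```bash
python3 -m handwheel '[[[0.085,0,0,0,-5],[0.085,0,0,0,-4.7],[0.085,-0.029,0.0226,-0.005,0],[0.085,-0.029,0.0226,-0.005,0],[0.085,-0.029,0.0226,-0.005,0],[0.085,-0.029,0.0226,-0.005,0],[0.085,-0.029,0.0226,-0.005,0],[0.085,-0.029,0.0226,-0.005,0],[0.085,-0.029,0.0226,-0.005,0],[0.085,0,0,0,0],[0.085,0,0,0,0],[0.085,0,0,0,0]]]'
python3 - <<'E'
from h import *
MP=T('wrist');im=viewer.read_camera('wrist');st();cv2.imwrite('pics/w7.png',im)
print(pin('wrist','abacus',.0,MP),rect('abacus',.018,MP=MP),pin('wrist','mug',0,MP))
E
```

```text
time: 32.22
eef_pos: [0.4312, -0.2695, 0.2384]
tcp_rot: [0.999, 0.043, -0.001, -0.001]
contact_force: [0.3, 0.1, -0.8]
opening: 0.995
finger_force: 0.0
t 32.3 [ 0.4316 -0.2691  0.2385] th 5.0 open 84.9 F [ 0.2 -0.7 -0.2] ff 0 q6 0.73
[(0.67, [0.396, -0.2957, 0.0])] (0.76, [0.3975, -0.2951], [0.1439, 0.0498], 10.4) [(0.77, [0.468, -0.415, 0.0])]
```

View pics/w7.png

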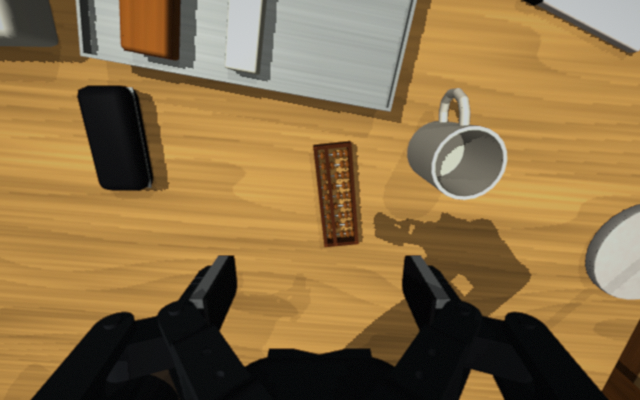

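The abacus is at (338,194), clear of the mug at (458,155); the pencil case and paperweight lie in the pan at the top.

```bash
python3 -m handwheel '[[[0.085,0,0,0,-5.2],[0.085,-0.019,0.01,0.03,0],[0.085,-0.019,0.009,0.035,0],[0.085,0,0,0.04,0],[0.085,0,0,0.04,0],[0.085,0,0,0.03,0],[0.085,0,0,0.02,0],[0.085,0,0,0,0],[0.085,0,0,0,0]]]'
python3 - <<'E'
from h import *
st();go(.397,-.295,.005,10.2)
E
```

```text
time: 33.17
eef_pos: [0.3975, -0.2942, 0.0441]
tcp_rot: [0.996, 0.089, -0.001, -0.001]
contact_force: [-0.1, 0.2, 0.5]
opening: 0.996
finger_force: 0.0
t 33.2 [ 0.3975 -0.2942  0.0441] th 10.2 open 85.0 F [-0.1  0.2  0.5] ff 0 q6 0.55
spin 0.0 shift mm x -1 y 1 z 39
```

```bash
python3 -m handwheel '[[[0.085,0,0,0.018,0],[0.085,0,0,0.014,0],[0.085,0,0,0.007,0],[0.085,0,0,0,0],[0.02,0,0,0,0],[0.02,0,0,0,0],[0.02,0,0,0,0],[0.02,0,0,0,0],[0.02,0,0,0,0],[0.02,0,0,0,0]]]' 50 && python3 -m handwheel '[[[0.02,0,0,-0.03,0],[0.02,0,0,-0.04,0],[0.02,0,0,-0.04,0],[0.02,0,0,-0.03,0],[0.02,0,0,0,0],[0.02,0,0,0,0]]]'
python3 - <<'E'
from h import *
st();go(.603,-.273,.14,-4.7)
E
```

```text
time: 34.0
eef_pos: [0.3987, -0.2965, 0.0078]
tcp_rot: [0.996, 0.088, 0.001, 0.001]
contact_force: [-0.1, 1.0, 6.6]
opening: 0.541
finger_force: 52.3
time: 34.5
eef_pos: [0.3985, -0.2964, 0.1484]
tcp_rot: [0.996, 0.089, 0.001, 0.002]
contact_force: [0.7, 0.4, -2.2]
opening: 0.539
finger_force: 52.2
t 34.5 [ 0.3985 -0.2964  0.1484] th 10.2 open 46.0 F [ 0.7  0.4 -2.2] ff 52 q6 0.55
spin 14.9 shift mm x 202 y -40 z 8
```

```bash
python3 -m handwheel '[[[0.02,0,0,0,5],[0.02,0,0,0,5],[0.02,0,0,0,4.9],[0.02,0.034,-0.0067,0,0],[0.02,0.034,-0.0067,0,0],[0.02,0.034,-0.0067,0,0],[0.02,0.034,-0.0067,0,0],[0.02,0.034,-0.0067,0,0],[0.02,0.034,-0.0067,0,0],[0.02,0,0,0,0],[0.02,0,0,0,0],[0.02,0,0,0,0]]]'
python3 - <<'E'
from h import *
MP=T('wrist');im=viewer.read_camera('wrist');st()
print(pin('wrist','abacus',.135,MP),rect('abacus',.155,MP=MP))
go(.603,-.273,.053,-4.7)
E
```

```text
time: 35.5
eef_pos: [0.6026, -0.2714, 0.1431]
tcp_rot: [0.999, -0.041, -0.002, -0.001]
contact_force: [-0.5, -0.7, -1.3]
opening: 0.544
finger_force: 52.1
t 35.5 [ 0.6025 -0.2718  0.1439] th -4.8 open 46.1 F [ 0.5  0.4 -0.9] ff 52 q6 1.08
[(0.62, [0.6009, -0.2709, 0.135])] (0.64, [0.6101, -0.2719], [0.1257, 0.048], -4.4)
spin -0.1 shift mm x 0 y 1 z 92
```

```bash
python3 -m handwheel '[[[0.02,0,0,0.02,0],[0.02,0,0,0.02,0],[0.02,0,0,0.02,0],[0.02,0,0,0.015,0],[0.02,0,0,0.008,0],[0.02,0,0,0.005,0],[0.02,0,0,0.004,0],[0.02,0,0,0.003,0],[0.02,0,0,0.003,0],[0.02,0,0,0,0],[0.02,0,0,0,0]]]'
python3 - <<'E'
from h import *
st()
E
```

```text
time: 36.57
eef_pos: [0.6046, -0.2724, 0.0487]
tcp_rot: [0.999, -0.041, 0.0, 0.0]
contact_force: [-0.3, -0.5, -0.9]
opening: 0.543
finger_force: 52.1
t 36.6 [ 0.6046 -0.2724  0.0487] th -4.7 open 46.4 F [-0.3 -0.5 -0.9] ff 52 q6 1.08
```

```bash
python3 -m handwheel '[[[0.02,0,0,0.003,0],[0.02,0,0,0,0],[0.065,0,0,0,0],[0.065,0,0,0,0],[0.065,0,0,0,0],[0.065,0,0,-0.01,0],[0.065,0,0,-0.03,0],[0.065,0,0,-0.04,0],[0.05,-0.02,-0.01,-0.04,0],[0.05,-0.02,-0.02,-0.04,0],[0.05,-0.02,-0.02,-0.03,0],[0.05,0,0,0,0]]]'
python3 - <<'E'
from h import *
MP=T('wrist');im=viewer.read_camera('wrist');st();cv2.imwrite('pics/w8.png',im)
print(pin('wrist','lever_ball',.106,MP))
go(.6657,.0864,.17,4.1)
E
```

```text
time: 37.57
eef_pos: [0.5544, -0.2207, 0.2351]
tcp_rot: [0.999, -0.041, 0.006, 0.003]
contact_force: [0.8, -0.4, 0.0]
opening: 0.584
finger_force: 0.0
t 37.6 [ 0.5543 -0.2215  0.2319] th -4.7 open 50.6 F [-0.3 -1.1 -0. ] ff 0 q6 1.10
[]
spin -8.8 shift mm x 134 y -299 z 59
```

View pics/w8.png

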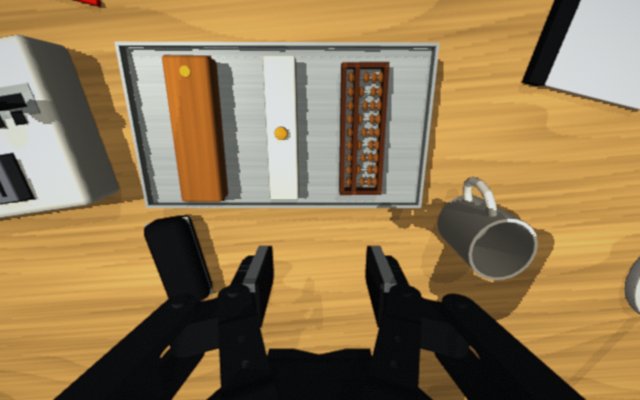

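All three items lie flat in the pan, at (195,128), (281,128) and (364,128). Next, the lever.

```bash
python3 -m handwheel '[[[0.05,0,0,0,-4.4],[0.05,0,0,0,-4.4],[0.05,0.0134,-0.03,0.004,0],[0.05,0.0134,-0.03,0.004,0],[0.05,0.0134,-0.03,0.004,0],[0.05,0.0134,-0.03,0.004,0],[0.05,0.0134,-0.03,0.004,0],[0.05,0.0134,-0.03,0.004,0],[0.05,0.0134,-0.03,0.004,0],[0.05,0.0134,-0.03,0.004,0],[0.05,0.0134,-0.03,0.004,0],[0.05,0.0134,-0.03,0.004,0]]]' && python3 -m handwheel '[[[0.05,0,0,0,0],[0.05,0,0,0,0],[0.05,0,0,0,0]]]'
python3 - <<'E'
from h import *
MP=T('wrist');im=viewer.read_camera('wrist');st();cv2.imwrite('pics/w9.png',im)
print(pin('wrist','lever_ball',.106,MP),rect('lever_ball',.106,MP=MP))
go(.6657,.0864,.14,4.1)
E
```

```text
time: 38.67
eef_pos: [0.6654, 0.0881, 0.1827]
tcp_rot: [0.999, 0.035, -0.002, -0.0]
contact_force: [0.3, 0.0, 0.1]
opening: 0.582
finger_force: 0.0
time: 38.92
eef_pos: [0.665, 0.0864, 0.1836]
tcp_rot: [0.999, 0.035, -0.002, 0.0]
contact_force: [-0.7, 0.1, 0.7]
opening: 0.59
finger_force: 0.0
t 39.0 [0.6652 0.0859 0.1842] th 4.0 open 50.1 F [ 0.7 -0.5 -0.3] ff 0 q6 1.48
[(0.74, [0.6669, 0.0854, 0.106]), (0.71, [0.6062, 0.1213, 0.106])] (0.71, [0.6094, 0.1625], [0.0411, 0.0306], 4.1)
spin -0.2 shift mm x 0 y -1 z 45
```

View pics/w9.png

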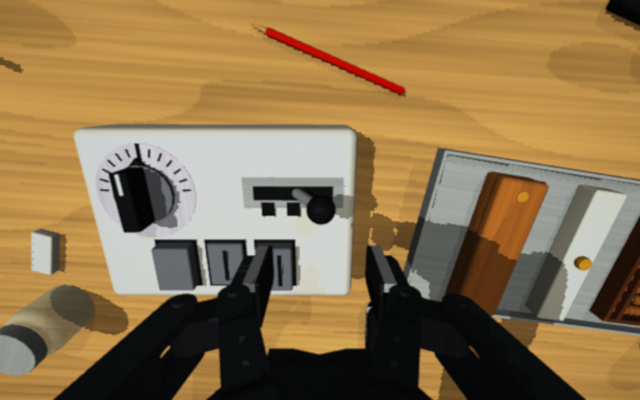

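The ball at (320,208) lies under the open fingers, and the knob is still at zero.

```bash
python3 -m handwheel '[[[0.05,0.001,0,0.03,0],[0.05,0,0,0.03,0],[0.05,0,0,0.015,0],[0.05,0,0,0.01,0],[0.05,0,0,0.005,0],[0.05,0,0,0,0],[0.0,0,0,0,0],[0,0,0,0,0],[0,0,0,0,0],[0,0,0,0,0],[0,0,0,0,0]]]' 20
python3 - <<'E'
from h import *
st()
E
```

```text
time: 39.98
eef_pos: [0.668, 0.0863, 0.0978]
tcp_rot: [0.999, 0.036, 0.002, 0.001]
contact_force: [-0.9, -3.3, 6.0]
opening: 0.26
finger_force: 19.9
t 40.0 [0.668  0.0863 0.0978] th 4.1 open 22.2 F [-0.9 -3.3  6. ] ff 20 q6 1.48
```

```bash
python3 -m handwheel '[[[0,0,-0.005,-0.0022,0],[0,0,-0.005,-0.0016,0],[0,0,-0.005,-0.0011,0],[0,0,-0.005,-0.0007,0],[0,0,-0.004,-0.0003,0],[0,0,-0.002,0,0],[0,0,0,0,0],[0,0,0,0,0]]]'
python3 - <<'E'
from h import *
st()
E
```

```text
time: 40.65
eef_pos: [0.6665, 0.112, 0.1038]
tcp_rot: [0.999, 0.036, 0.002, 0.001]
contact_force: [1.6, -4.6, 6.5]
opening: 0.258
finger_force: 20.5
t 40.6 [0.6665 0.112  0.1038] th 4.1 open 22.0 F [ 1.6 -4.6  6.5] ff 20 q6 1.52
```

Open, lift and back off to look; then on to the weigh key.

```bash
python3 -m handwheel '[[[0.05,0,0,0,0],[0.05,0,0,0,0],[0.05,0,0,0,0],[0.05,0,0,-0.02,0],[0.05,0,0,-0.03,0],[0.05,-0.02,0,-0.03,0],[0.0,-0.03,0,0,0],[0.0,-0.03,0,0,0],[0.0,0,0,0,0],[0.0,0,0,0,0],[0.0,0,0,0,0]]]'
python3 - <<'E'
from h import *
MP=T('wrist');im=viewer.read_camera('wrist');st();cv2.imwrite('pics/w10.png',im)
for n,z in dict(key_zero_top=.065,key_weigh_top=.075,lever_ball=.112,knob_grip=.084).items(): print(n,pin('wrist',n,z,MP))
go(.5855,.1255,.085,4.1)
E
```

```text
time: 41.57
eef_pos: [0.585, 0.1077, 0.1812]
tcp_rot: [0.999, 0.035, 0.0, -0.0]
contact_force: [-0.3, -0.8, -0.1]
opening: 0.001
finger_force: 0.0
t 41.6 [0.5857 0.1076 0.1815] th 4.1 open 0.3 F [ 1.1 -0.4  0.4] ff 0 q6 1.51
key_zero_top [(0.97, [0.5827, 0.1763, 0.065])]
key_weigh_top []
lever_ball [(0.51, [0.6535, 0.2354, 0.112])]
knob_grip [(0.95, [0.6519, 0.2515, 0.084])]
spin -0.1 shift mm x 1 y -18 z 96
```

View pics/w10.png

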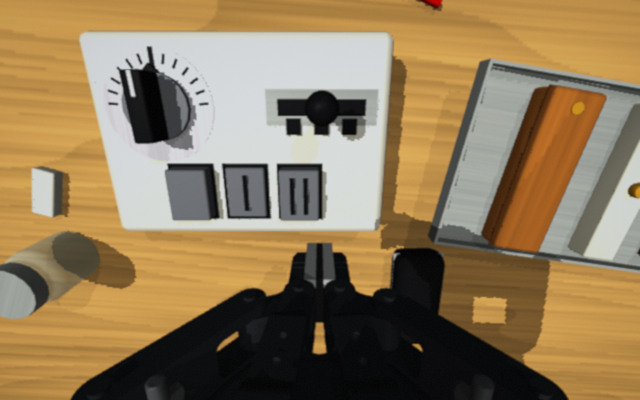

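The lever ball at (322,108) is upright over the middle slot, and the zero key is still down. Next I press the weigh key.

```bash
python3 -m handwheel '[[[0,0.001,-0.019,0.02,0],[0,0,0,0.03,0],[0,0,0,0.03,0],[0,0,0,0.015,0],[0,0,0,0.008,0],[0,0,0,0.005,0],[0,0,0,0.005,0],[0,0,0,0.0055,0],[0,0,0,0,0],[0,0,0,0,0]]]'
python3 - <<'E'
from h import *
st()
E
python3 -m handwheel '[[[0,0,0,-0.02,0],[0,0,0,-0.03,0],[0,0,0,-0.04,0],[0,-0.02,0,-0.04,0],[0,-0.03,0,-0.03,0],[0,-0.03,0,0,0],[0,0,0,0,0],[0,0,0,0,0],[0,0,0,0,0],[0,0,0,0,0]]]'
python3 - <<'E'
from h import *
im=viewer.read_camera('wrist');st();cv2.imwrite('pics/w11.png',im)
MP=T('side');im=viewer.read_camera('side')
for n in ['pencil_case','paperweight','abacus']: print(n,pin('side',n,.04,MP))
print([pin('side',n,0,MP) for n in ['jar','mug','eraser','case','stapler']])
E
```

```text
time: 42.65
eef_pos: [0.5866, 0.1264, 0.0651]
tcp_rot: [0.999, 0.035, 0.002, -0.0]
contact_force: [-0.8, -0.2, 5.6]
opening: -0.0
finger_force: 2.4
t 42.6 [0.5866 0.1264 0.0651] th 4.0 open -0.0 F [-0.8 -0.2  5.6] ff 2 q6 1.54
time: 43.48
eef_pos: [0.5074, 0.1207, 0.2193]
tcp_rot: [0.999, 0.035, -0.0, 0.0]
contact_force: [-0.4, -0.2, 0.9]
opening: 0.003
finger_force: 0.0
t 43.5 [0.5074 0.1207 0.2191] th 4.0 open 0.2 F [ 0.1  0.7 -0.8] ff 0 q6 1.54
pencil_case [(0.68, [0.615, -0.1117, 0.04])]
paperweight [(0.93, [0.6207, -0.1927, 0.04])]
abacus [(0.89, [0.595, -0.2563, 0.04])]
[[(0.58, [0.4666, 0.4081, 0.0])], [(0.89, [0.4663, -0.4183, 0.0])], [(0.82, [0.5456, 0.412, 0.0])], [(0.94, [0.4468, -0.0205, 0.0])], []]
```

View pics/w11.png

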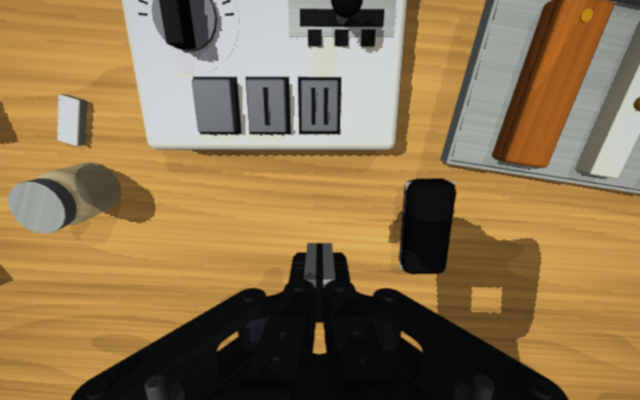

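The weigh key at (320,105) is down, and the other two are up. The lever is still upright and the items are in the pan, so I'm handing in.

```bash
python3 -c "from plant import sign_off; print(sign_off())"
```

```text
the job is handed in; nothing more can be done
None
```

I finished every step in the order asked and handed the job in at about 43 s; the verdict was not shown. The case is on the table, the knob pointer is within about 1° of zero, the pencil case, paperweight and abacus are in the pan (no stapler was present), the lever is in the middle notch, and the weigh key is down.

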